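Unhook the drip plates into the soak tray and set the soak timer

ROBOT

A 6-joint arm with a two-finger parallel gripper is mounted at the origin on a cart in front of the work surface, level with it; the furniture and walls round the work are solid. World frame = base frame: x ahead of the robot, y to its left, z up, the work surface at z = 0. Lengths are in m, angles in rad, forces in N, time in s.
With the tool pointing down it reaches from about 0.375 to 0.9 m from the base axis. Payload 3.1 kg.
Tool frame: the origin (TCP) lies at the very end of the fingers, on their centre line; the grasp point (between the pads) lies 19 mm behind it; z points along the fingers, y is the line along which they close (so a half turn about z gives the same grasp; the last joint's range is limited). The gripper opens to 87 mm and grips with 3 to 60 N. Pads are 19 mm wide; open, the fingers measure 117 mm over their backs; the gripper's body (75 mm by 190 mm) begins 51 mm behind the grasp point.
Start: joints at [1.165, 0.527, 1.433, -0, 1.181, -0.178], TCP at [0.14, 0.609, 0.223] pointing down, gripper open.
Joint ranges: [-3.08, 3.08], [-0.75, 2.2], [0.22, 2.44], [-1.43, 4.57], [0, 2.65], [-2.85, 2.85]. Speed limits (rad/s): [2.79, 2.79, 3.14, 3.14, 3.14, 3.14].

INTERFACE

Orientations are given as a unit quaternion [x, y, z, w].
In Python, from rig import robot gives the robot as it stands. The module is installed in compiled form; this text tells all that it offers.
- The arm moves only by the tool play_rows, never from a script. Its argument "steps" is one flat list of numbers, 5 for each row, row after row: the opening, from -1 (shut) to 1 (fully open), then the shift along the tool's x, y, z as a fraction of full scale, then the turn about the tool's z as a fraction of full scale. In form: [claw, tx, ty, tz, twist, claw, tx, ty, tz, twist, ...]. A call has exactly 10 rows; each row shifts and turns the commanded pose from where the row before left it, along the tool's axes as they then stand; what a row does not reach is not made up. Full scale, the value 1, is 0.03 m for a shift and 0.1 rad for a turn. A row lasts 1/10 s, in which the tool goes at most 50 mm and 8.59 degrees, less where a joint would pass 70% of its speed; a pose out of reach is approached as far as the arm can. A call with a number of a shift or a turn outside -1 to 1 is refused whole. A call with a gripper value outside its range is refused whole. The fingers move at their own pace and stop on an object; "grip_force" is the grip in N (left out, the last holds). Time passes only in rows, so rows that do not move let the fingers close, or fill a call up. It gives the time, the measured TCP pose, the force, the opening and the grip force at its end, in the units of the state.
- robot.get_obs(): the state, without advancing time (a new reading comes with each control period).
- robot.camera(name): name is "side" or "top" or "wrist"; returns a dict with "image" (480x640x3 uint8, red, green, blue), "mtx" (3x3 intrinsics, pixels), "rvec" (rotation vector, rad) and "tvec" (3), from world to camera coordinates, as OpenCV has them. Camera axes: x right, y down, z forward; pixel columns grow to the right and rows downward; lengths in m; the calibration is good to about 2 mm. A picture is of the moment at which its call begins. There is no depth.
- robot.hand_in(): hands the job in; it is judged then, once.
The state is a dict: "time": time; "q": joint angles; "joint_velocities": joint speeds; "joint_torque": joint torques, N m; "position": TCP position; "tool_rot": TCP orientation; "ft_force": force on the tool from outside, world axes, zero at the start; "moment": the same for the moment, N m; "grip_width": finger opening in m; "grip_force": force on a finger pad.
Only numpy, scipy, OpenCV 4.12 (cv2) and the standard library are available. Lean on these libraries where they do the work, as an engineer would, in place of code of your own. Each camera call takes 0.05 s, during which the arm holds its last target. There are 200 camera calls.

TASK

Unhook every drip plate that hangs on the drying rack (tilt its lower end up, then lift its lip off the rail) and lay the plates side by side in the steel tray, each flat on the tray's floor with its white grip upward. When all of them lie in the tray, turn the soak timer's sleeve to 4 (40 minutes, the red mark). Leave the tray flat on the bench, and do not disturb the bottle, the label roll or the cup.

Things in the scene. Friction and masses are not known exactly. Their poses are not given: they have to be found in the camera images.
- rack: Low stainless drying rack fixed to the bench, base 170 x 280 x 8 mm; origin on the bench under it, x to its back, y along its rail, z up. Three or four plates hang on it side by side, 62 mm apart, sloping 30 degrees down toward its front (-x), upper lips on the rail, lower ends leaning on the keeper. A sloping drip board lies 27 mm under them. End posts at y = +-134 mm.
- rail (a point): Middle of the rack's round rail (8 mm thick, along the rack's y), on its axis: 61 mm behind the rack's origin, 108 mm above the bench. Each plate's lip reaches over the rail and 10 mm below its axis behind it. A hung plate swings about the rail's axis, which is at x 91, z -12 mm in the plate's frame.
- keeper (a point): Middle of the blue keeper bar (12 mm thick, 24 mm deep), along y under the plates' lower ends. Each plate's toe is caught below it, so a hung plate can be neither pulled off nor lifted straight: swing its lower end up about the rail by 0.28 to 0.45 rad until the 26 mm toe is clear, then lift it 25 mm along its lip (up, a little to the back).
- tray: Loose stainless tray, 262 (x) x 400 (y) x 47 mm high, 0.5 kg; origin in the middle of its underside, z up. Floor 2 mm thick; flat floor inside the thick sloping rims: x -105..105 mm, y -174..174 mm.
- timer: Soak timer, white housing 90 x 90 x 34 mm fixed to the bench; origin in the middle of its underside, z up. On its black face the figures 0 to 6 (tens of minutes) stand round the sleeve: figure k lies in the direction 1.5 - 0.5*k rad, from the housing's +x axis toward +y (0 on the left, 3 at the far side, 6 on the right, seen from -x); figure 4 and its mark are red.
- sleeve (a joint): Angle of the timer's knurled metal sleeve, rad: 0 when its red pointer is at figure 0, growing clockwise seen from above, 0.5 rad a figure, so figure 4 is at 2.0; stops at 0 and 3.0. A spring detent holds it at each figure (about 0.1 N m to turn). It starts at figure 0, 1 or 2.
- sleeve_top (a point): Centre of the top of the sleeve, on its vertical axis, 72 mm above the bench. The sleeve is a cylinder 48 mm across and 36 mm high.
- wash_bottle: White squeeze bottle, 78 mm across, 215 mm high, a bystander; origin in the middle of its underside.
- label_roll: Roll of labels, 84 mm across, 62 mm high, a bystander; origin in the middle of its underside.
- cup: Clear sample cup, 60 mm across, 62 mm high, a bystander; origin in the middle of its underside.
- plate0: Green drip plate (may be absent), panel 120 x 46 x 6 mm; origin on the panel's underside, 40 mm from its lower edge, x to its upper (lip) end, z out of its face. White grip block on the face: x -28..8, y -6..6, z 6..48 mm; grip it across y. Toe: x -36..-26, z -26..0; lip tip at x 91, z -26. In the tray it stands on lip and toe, origin 28 mm above the tray's underside.
- plate1: Green drip plate (may be absent), panel 120 x 46 x 6 mm; origin on the panel's underside, 40 mm from its lower edge, x to its upper (lip) end, z out of its face. White grip block on the face: x -28..8, y -6..6, z 6..48 mm; grip it across y. Toe: x -36..-26, z -26..0; lip tip at x 91, z -26. In the tray it stands on lip and toe, origin 28 mm above the tray's underside.
- plate2: Green drip plate (may be absent), panel 120 x 46 x 6 mm; origin on the panel's underside, 40 mm from its lower edge, x to its upper (lip) end, z out of its face. White grip block on the face: x -28..8, y -6..6, z 6..48 mm; grip it across y. Toe: x -36..-26, z -26..0; lip tip at x 91, z -26. In the tray it stands on lip and toe, origin 28 mm above the tray's underside.
- plate3: Green drip plate (may be absent), panel 120 x 46 x 6 mm; origin on the panel's underside, 40 mm from its lower edge, x to its upper (lip) end, z out of its face. White grip block on the face: x -28..8, y -6..6, z 6..48 mm; grip it across y. Toe: x -36..-26, z -26..0; lip tip at x 91, z -26. In the tray it stands on lip and toe, origin 28 mm above the tray's underside.

How it is judged:
By the outcome, as a careful person would: the job done as asked, in the order asked, and still so for the second after the job is handed in, with the robot touching nothing.
Of plate0, plate1, plate2, plate3 only 3 to 4 are there at a start; the rules pass over those that are not, and their reading is None.
At some moment in a run one of tray may be knocked a few centimetres aside while the robot is not near it.
Once in a run the grip may slacken for a moment while it holds something.
It also fails if it takes over 210 s, if anything falls off the work surface, if the arm or the gripper's body presses on something with over 40 N, if the wrist force passes 120 N, or if a joint passes its speed limit or range.

## Working session

There is one attempt and no reset: what is moved stays moved. The work goes in short steps, Python scripts to look and compute and a tool call to move; the robot and the scene stay as the last step left them, time stands still between calls to the robot, and variables do not carry over. Pictures are saved under pics/ and viewed, at most 14 in all, crops included, and the job is handed in when it is done.

Besides the shell and the picture viewer there is one more tool, called after "Request:" by a JSON object that holds its "op" and its "data", one argument or row to a line. play_rows: Moves the arm, as the interface text tells. Shift numbers are shares of 0.03 m and turn numbers shares of 0.1 rad, none past 1 either way. Its arguments: {"type":"object","properties":{"steps":{"type":"array"},"grip_force":{"type":"number"}},"required":["steps"]}

```bash
mkdir -p pics; cat > h.py <<'E'
import numpy as np, cv2
from rig import robot
def cam(n):
    c=robot.camera(n); c['R']=cv2.Rodrigues(np.array(c['rvec'],float))[0]; c['t']=np.array(c['tvec'],float).ravel(); c['K']=np.array(c['mtx'],float); return c
def ray(c,u,v):
    d=c['R'].T@np.linalg.inv(c['K'])@np.array([u,v,1.]); return -c['R'].T@c['t'], d
def onz(c,u,v,z):
    o,d=ray(c,u,v); return o+d*(z-o[2])/d[2]
def proj(c,p):
    q=c['R']@np.array(p,float)+c['t']; q=c['K']@q; return q[:2]/q[2]
def save(c,n): cv2.imwrite('pics/'+n+'.png',c['image'][:,:,::-1])
E
python3 - <<'E'
from h import *
for n in ['top','side','wrist']:
    c=cam(n); save(c,n+'0'); print(n,-c['R'].T@c['t'],c['R'][2],c['K'][0,0])
o=robot.get_obs(); print(o)
E
```

```text
top [ 0.43855331 -0.14333537  1.26937004] [ 0.09201061 -0.00431573 -0.99574867] 548.886169137949
side [ 0.58338962 -1.28152362  0.56809838] [-0.03815772  0.91624922 -0.39878737] 598.9552004092961
wrist [0.07003993 0.62570927 0.38307347] [ 0.25468567 -0.06093938 -0.96510186] 355.65136491148826
{'time': 0.15, 'q': array([ 1.16551140e+00,  5.28261057e-01,  1.43360881e+00, -2.07363317e-05,
        1.18140429e+00, -1.78523477e-01]), 'joint_velocities': array([-2.96003747e-04, -2.27290715e-03, -2.30895668e-03,  4.76080655e-06,
        1.67399500e-03,  4.24924728e-04]), 'joint_torque': array([ 8.99679599e-04, -4.40429807e+01, -1.76843190e+01,  6.33469177e-02,
        5.52607107e-02, -9.51255356e-05]), 'position': array([0.14027951, 0.60847429, 0.22179099]), 'tool_rot': array([ 1.13133999e-01,  9.93579383e-01, -8.07942008e-04, -2.32764433e-04]), 'ft_force': array([-0.26505662,  0.1587722 ,  0.605497  ]), 'moment': array([-0.03677843, -0.03663643,  0.00907375]), 'grip_force': 0.0, 'grip_width': 0.08694483369612516}
```

View pics/top0.png

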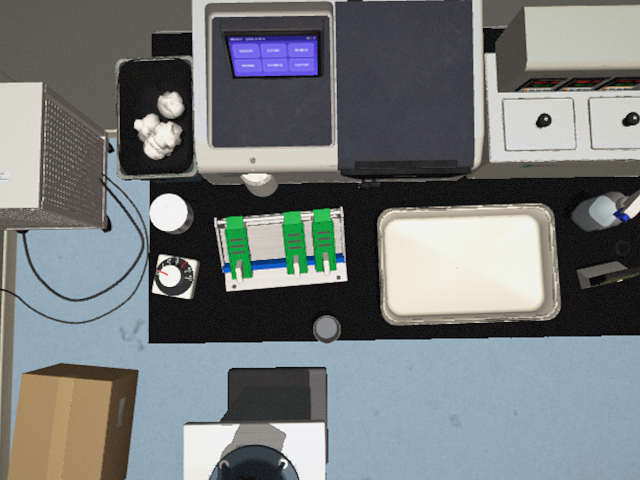

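View pics/side0.png

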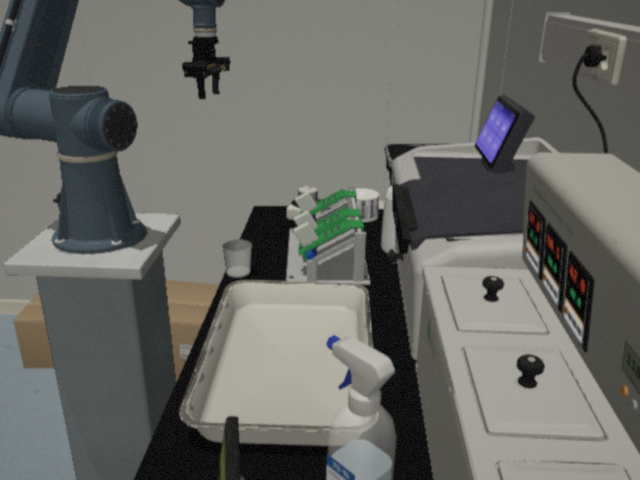

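The top view shows three green plates (columns about 237, 293 and 322), the tray around (467,265), and the timer around (175,277). The side view agrees. Next I'll zoom in.

```bash
python3 - <<'E'
from h import *
c=cam('top'); im=c['image']
a=cv2.resize(im[180:310,145:355],None,fx=3.8,fy=3.8,interpolation=cv2.INTER_CUBIC)
cv2.imwrite('pics/crop1.png',a[:,:,::-1])
hsv=cv2.cvtColor(im,cv2.COLOR_RGB2HSV)
g=cv2.inRange(hsv,(45,120,50),(80,255,255))
b=cv2.inRange(hsv,(100,150,50),(125,255,255)); b[:180]=0; b[:,:200]=0;b[:,400:]=0
for nm,m in (('g',g),('b',b)):
    for k in cv2.findContours(m,0,2)[0]:
        if cv2.contourArea(k)>20: print(nm,cv2.contourArea(k),cv2.minAreaRect(k),cv2.boundingRect(k))
print('timer',onz(c,175,277,.034),'tray corners',[onz(c,u,v,.047).round(3) for u,v in((378,207),(553,204),(561,319),(386,327))])
E
```

```text
g 1001.0 ((237.40200805664062, 246.58856201171875), (63.27238464355469, 20.699996948242188), 81.57302856445312) (225, 215, 27, 64)
g 1014.0 ((294.12872314453125, 241.78713989257812), (62.48833465576172, 20.796276092529297), 84.2894058227539) (282, 210, 25, 64)
g 1015.5 ((323.5965576171875, 239.15863037109375), (62.367164611816406, 20.761371612548828), 85.2363510131836) (312, 208, 24, 64)
b 43.5 ((225.7162322998047, 267.29730224609375), (8.713146209716797, 7.891151428222656), 80.53767395019531) (222, 263, 9, 10)
b 260.0 ((268.3758850097656, 263.5103759765625), (8.719776153564453, 34.87910461425781), 85.2363510131836) (251, 258, 36, 12)
b 56.0 ((311.0, 260.0), (8.0, 8.0), 90.0) (307, 256, 9, 9)
b 46.0 ((339.5, 257.0), (7.0, 8.0), 0.0) (336, 253, 8, 9)
timer [0.47935778 0.17142871 0.034     ] tray corners [array([ 0.629, -0.287,  0.047]), array([ 0.629, -0.682,  0.047]), array([ 0.372, -0.685,  0.047]), array([ 0.361, -0.298,  0.047])]
```

View pics/crop1.png

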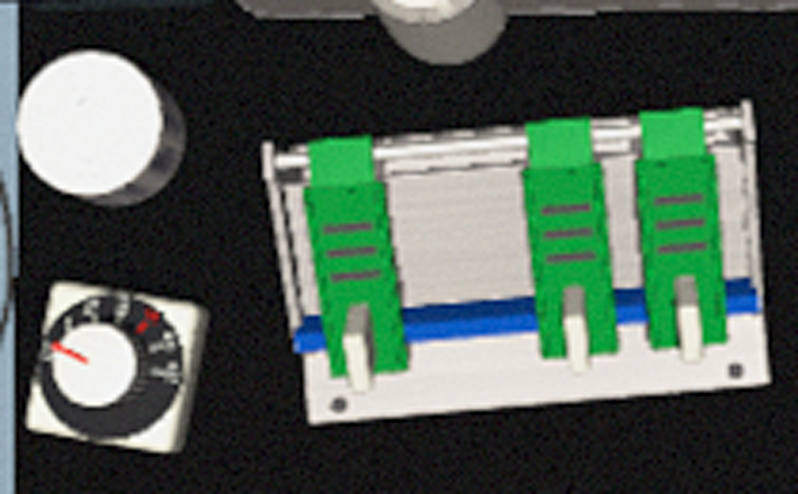

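```bash
cat >> h.py <<'E'
def rel(target, yaw=None, o=None):
    """tool-frame shift (units of 30mm) to target xyz; yaw = desired world angle of tool y axis -> turn in units .1rad"""
    from scipy.spatial.transform import Rotation as Ro
    o=o or robot.get_obs(); R=Ro.from_quat(o['tool_rot']).as_matrix()
    a=np.arctan2(R[1,1],R[0,1]); 
    d=R.T@(np.array(target)-o['position'])
    t=None
    if yaw is not None:
        t=-((yaw-a+np.pi/2)%np.pi-np.pi/2)/.1
    return (d/.03).round(3), t, 'yaw now',a.round(3)
E
python3 - <<'E'
from h import *
c=cam('top')
P=lambda u,v,z:onz(c,145+(u+.5)/3.8-.5,180+(v+.5)/3.8-.5,z)
rl,rr=P(272,160,.108),P(748,118,.108); print('rail',rl,rr)
bl,br=P(310,424,.008),P(770,382,.008); print('base',bl,br)
for e in((rr,rl),(br,bl)):
    d=e[1]-e[0]; print('yaw',np.arctan2(d[1],d[0])-np.pi/2,np.linalg.norm(d))
for u,v in((358,362),(575,342),(690,333)): print('blk',P(u,v,.1095))
s=P(95,366,.072);t=P(52,348,.072);f4=P(150,320,.035);print('sleeve',s,t,f4)
hc=[P(*q,.034) for q in((52,282),(208,305),(182,452),(28,428))]; print('housing',np.mean(hc,0), np.round(hc,3))
E
```

```text
rail [0.5930971  0.06569389 0.108     ] [ 0.61260789 -0.20174727  0.108     ]
base [0.44583692 0.06074898 0.008     ] [ 0.46653994 -0.21675643  0.008     ]
yaw 0.07282456250823 0.2681519073526872
yaw 0.07446606923986843 0.27827659656486725
blk [0.47910293 0.01765344 0.1095    ]
blk [ 0.48824027 -0.10293486  0.1095    ]
blk [ 0.49220208 -0.16694014  0.1095    ]
sleeve [0.48058145 0.17343911 0.072     ] [0.49128992 0.19815239 0.072     ] [0.50853973 0.15093479 0.035     ]
housing [0.48139875 0.17019886 0.034     ] [[0.532 0.209 0.034]
 [0.517 0.117 0.034]
 [0.43  0.132 0.034]
 [0.446 0.223 0.034]]
```

```bash
cat >> h.py <<'E'
O=np.array([.5415,-.0705]); A=.073; ex=np.array([np.cos(A),np.sin(A)]); ey=np.array([-ex[1],ex[0]])
def rk(x,y,z): return np.r_[O+ex*x+ey*y,z]
def tcp(y,phi,gx=-.012,gz=.033):
    th=np.pi/6-phi; ux=np.array([np.cos(th),np.sin(th)]); uz=np.array([-ux[1],ux[0]])
    p=np.array([.061,.108])+(gx-.091)*ux+(gz+.012)*uz
    return rk(p[0],y,p[1]-.019)
E
python3 - <<'E'
from h import *
p=tcp(.093,0); print(p,tcp(.093,.38),tcp(-.031,0)); p[2]=.22; print(rel(p,np.pi/2+A))
E
```

```text
[0.48415144 0.01855445 0.07647114] [0.48746359 0.01879667 0.11879694] [ 0.49319541 -0.1051153   0.07647114]
(array([-15.589, -16.591,   0.083]), np.float64(-2.9982718460049895), 'yaw now', np.float64(1.344))
```

Request:
{"op": "play_rows", "data": {
  "steps": [1,-0.78,-0.83,0,0,1,-0.78,-0.83,0,0,1,-0.78,-0.83,0,0,1,-0.78,-0.83,0,0,1,-0.78,-0.83,0,0,1,-0.78,-0.83,0,0,1,-0.78,-0.83,0,0,1,-0.78,-0.83,0,0,1,-0.78,-0.83,0,0,1,-0.78,-0.83,0,0],
  "grip_force": 5
}}

```text
time: 1.25
position: [0.3131, 0.3126, 0.2227]
tool_rot: [0.113, 0.994, 0.0, 0.0]
ft_force: [0.2, 0.3, -0.1]
grip_width: 0.0876
grip_force: 0.0
```

Request:
{"op": "play_rows", "data": {
  "steps": [-0.26,-0.78,-0.83,0,0,-0.26,-0.78,-0.83,0,0,-0.26,-0.78,-0.83,0,0,-0.26,-0.78,-0.83,0,0,-0.26,-0.78,-0.83,0,0,-0.26,-0.78,-0.83,0,0,-0.26,0,0,0,-1,-0.26,0,0,0,-1,-0.26,0,0,0,-1,-0.26,0,0,0,0]
}}

```text
time: 2.25
position: [0.4158, 0.1364, 0.2226]
tool_rot: [-0.036, 0.999, 0.0, 0.0]
ft_force: [-0.5, 0.2, 0.0]
grip_width: 0.0327
grip_force: 0.0
```

```bash
python3 - <<'E'
from h import *
c=cam('wrist'); save(c,'w1'); p=tcp(.093,0); p[2]=.16; print(rel(p,np.pi/2+A)); o=robot.get_obs(); print(o['position'],o['grip_width'],o['q'])
E
```

```text
(array([-1.996, -4.084,  2.086]), np.float64(-0.020178250014186716), 'yaw now', np.float64(1.642))
[0.41572038 0.13653114 0.22257448] 0.03293493876385282 [ 6.08263771e-02  2.76025646e-01  1.88160311e+00  2.93606733e-05
  9.83920587e-01 -1.58096838e+00]
```

View pics/w1.png

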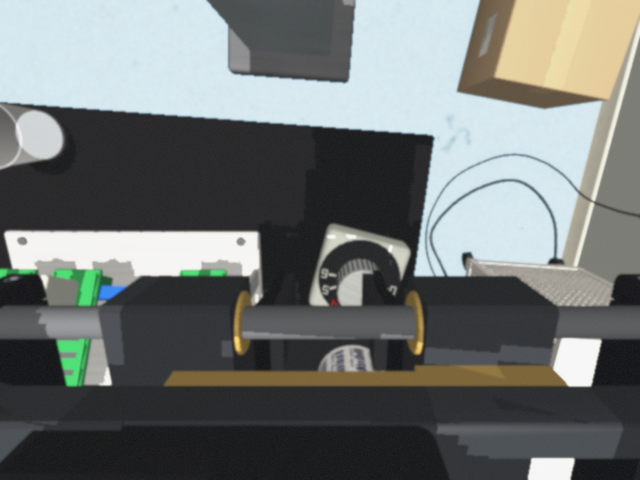

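Request:
{"op": "play_rows", "data": {
  "steps": [-0.26,-0.4,-0.8,0,0,-0.26,-0.4,-0.8,0,0,-0.26,-0.4,-0.8,0,0,-0.26,-0.4,-0.8,0,0,-0.26,-0.4,-0.88,0,0,-0.26,0,0,1,0,-0.26,0,0,1,0,-0.26,0,0,0,0,-0.26,0,0,0,0,-0.26,0,0,0,0]
}}

```text
time: 3.3
position: [0.4855, 0.019, 0.1638]
tool_rot: [-0.037, 0.999, -0.0, 0.001]
ft_force: [0.7, -0.3, -0.4]
grip_width: 0.0322
grip_force: 0.0
```

```bash
python3 - <<'E'
from h import *
p=tcp(.093,0); print(rel(p,np.pi/2+A))
c=cam('top'); cv2.imwrite('pics/crop2.png',cv2.resize(c['image'][170:310,145:355],None,fx=3.8,fy=3.8)[:,:,::-1])
c=cam('side'); cv2.imwrite('pics/crop3.png',cv2.resize(c['image'][120:290,220:420],None,fx=4,fy=3.5)[:,:,::-1])
a=cv2.imread('pics/crop2.png');b=cv2.imread('pics/crop3.png')
b=cv2.resize(b,None,fx=532/b.shape[0],fy=532/b.shape[0])
cv2.imwrite('pics/crop4.png',cv2.resize(np.hstack([a,b]),None,fx=800/(a.shape[1]+b.shape[1]),fy=.75))
E
```

```text
(array([ 0.053, -0.009,  2.91 ]), np.float64(0.0013159686822183936), 'yaw now', np.float64(1.644))
```

View pics/crop4.png

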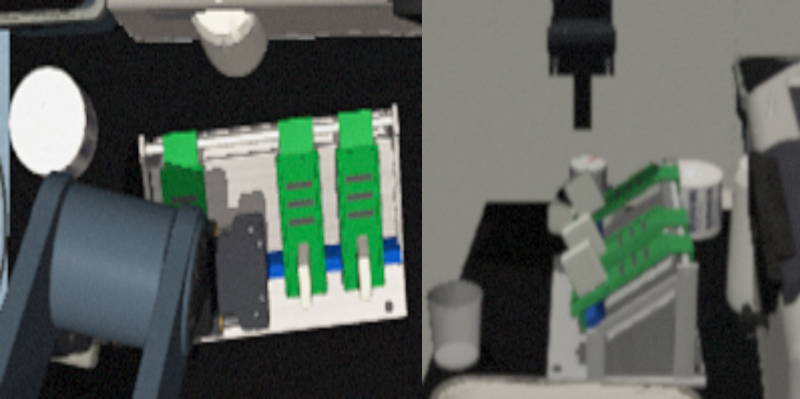

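The gripper is centred above plate A. The side view shows it clear of the blocks, so I'll go down and grip lightly.

Request:
{"op": "play_rows", "data": {
  "steps": [-0.26,0.05,0,0.6,0,-0.26,0,0,0.6,0,-0.26,0,0,0.6,0,-0.26,0,0,0.6,0,-0.26,0,0,0.5,0,-0.26,0,0,0,0,-1,0,0,0,0,-1,0,0,0,0,-1,0,0,0,0,-1,0,0,0,0],
  "grip_force": 5
}}

```text
time: 4.4
position: [0.4837, 0.0186, 0.0764]
tool_rot: [-0.037, 0.999, -0.0, 0.001]
ft_force: [-0.6, -0.3, 3.7]
grip_width: 0.012
grip_force: 5.0
```

```bash
python3 - <<'E'
from h import *
print(rel(tcp(.093,.1)),rel(tcp(.093,.38)),robot.get_obs()['position'])
E
```

```text
(array([ 0.007, -0.001, -0.375]), None, 'yaw now', np.float64(1.644)) (array([-0.129, -0.002, -1.411]), None, 'yaw now', np.float64(1.644)) [0.48368932 0.01855404 0.07644615]
```

Request:
{"op": "play_rows", "data": {
  "steps": [-1,0,0,-0.1,0,-1,0,0,-0.1,0,-1,0,0,-0.1,0,-1,0,0,-0.1,0,-1,0,0,-0.1,0,-1,0,0,-0.1,0,-1,0,0,-0.1,0,-1,0,0,0,0,-1,0,0,0,0,-1,0,0,0,0]
}}

```text
time: 5.4
position: [0.4833, 0.0188, 0.0966]
tool_rot: [-0.037, 0.999, -0.0, 0.0]
ft_force: [0.1, 0.4, 0.1]
grip_width: 0.0121
grip_force: 5.0
```

```bash
cat >> h.py <<'E'
def view2(n):
    a=cam('top')['image'][170:310,145:355];b=cam('side')['image'][120:290,220:420]
    a=cv2.resize(a,(400,300));b=cv2.resize(b,(400,300),interpolation=cv2.INTER_CUBIC)
    cv2.imwrite('pics/'+n+'.png',np.hstack([a,b])[:,:,::-1])
E
python3 -c "
from h import *
view2('v5')"
```

```text
(no output)
```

View pics/v5.png

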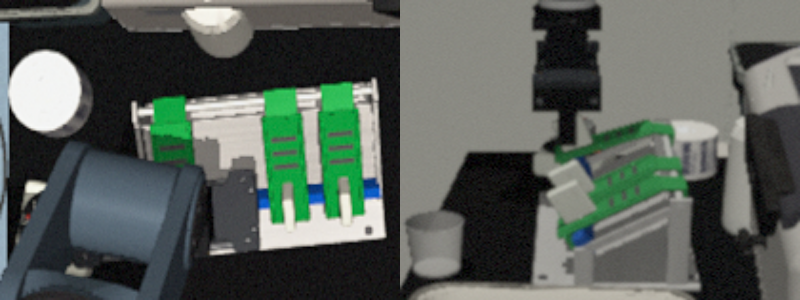

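Plate A is swinging about the rail with almost no force. I'll carry on, then tighten and lift.

Request:
{"op": "play_rows", "data": {
  "steps": [-1,-0.01,0,-0.12,0,-1,-0.02,0,-0.12,0,-1,-0.02,0,-0.12,0,-1,-0.02,0,-0.12,0,-1,-0.02,0,-0.12,0,-1,-0.02,0,-0.12,0,-1,-0.02,0,-0.03,0,-1,0,0,0,0,-1,0,0,0,0,-1,0,0,0,0]
}}

```text
time: 6.5
position: [0.4867, 0.0191, 0.1189]
tool_rot: [-0.037, 0.999, 0.0, -0.0]
ft_force: [0.7, 0.4, -1.8]
grip_width: 0.0119
grip_force: 5.0
```

Request:
{"op": "play_rows", "data": {
  "steps": [-1,0,0,0,0,-1,0,0,0,0,-1,-0.01,0,-0.15,0,-1,-0.01,0,-0.15,0,-1,-0.02,0,-0.15,0,-1,-0.02,0,-0.15,0,-1,-0.02,0,-0.15,0,-1,-0.02,0,-0.15,0,-1,0,0,0,0,-1,0,0,0,0],
  "grip_force": 25
}}

```text
time: 7.5
position: [0.4907, 0.0192, 0.1466]
tool_rot: [-0.037, 0.999, -0.0, 0.001]
ft_force: [3.9, 0.8, -1.6]
grip_width: 0.0119
grip_force: 25.0
```

```bash
python3 -c "
from h import *
view2('v6')
print(robot.get_obs()['position'],tcp(.093,.38))"
```

```text
[0.49058091 0.01915161 0.14628544] [0.48746359 0.01879667 0.11879694]
```

View pics/v6.png

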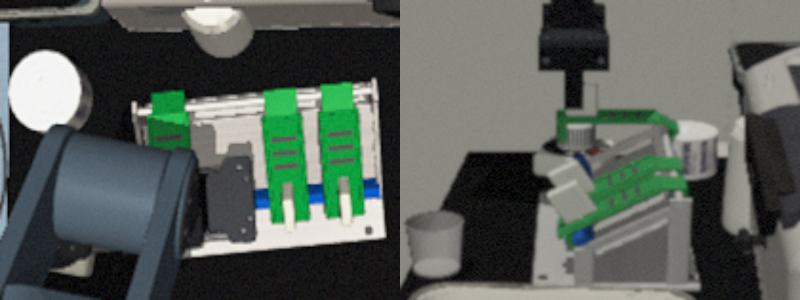

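Request:
{"op": "play_rows", "data": {
  "steps": [-1,-0.1,0,0,0,-1,-0.03,0,-0.15,0,-1,-0.03,0,-0.2,0,-1,0,0,-0.2,0,-1,0,0,-0.3,0,-1,0,0,-0.5,0,-1,0,0,-0.8,0,-1,0,0,0,0,-1,0,0,0,0,-1,0,0,0,0]
}}

```text
time: 8.6
position: [0.4928, 0.0199, 0.2098]
tool_rot: [-0.037, 0.999, 0.0, -0.002]
ft_force: [0.4, -0.3, 0.6]
grip_width: 0.0002
grip_force: 0.0
```

```bash
python3 - <<'E'
from h import *
c=cam('top'); s=cam('side'); print(robot.get_obs()['position'])
im=c['image']; hsv=cv2.cvtColor(im,cv2.COLOR_RGB2HSV)
sub=np.vstack([cv2.resize(im[190:340,360:580],(440,300)),]) 
b=cv2.resize(s['image'][60:290,200:440],(360,300))
cv2.imwrite('pics/v7.png',np.hstack([sub,b])[:,:,::-1])
m=cv2.inRange(hsv,(0,0,90),(179,90,255)); m[:195]=0;m[340:]=0;m[:,:365]=0;m[:,570:]=0
k=max(cv2.findContours(m,0,2)[0],key=cv2.contourArea); r=cv2.minAreaRect(k); print(r,[onz(c,*p,.04).round(3) for p in cv2.boxPoints(r)])
E
```

```text
[0.49321109 0.01981834 0.20967856]
((468.5106201171875, 263.8099670410156), (117.99884033203125, 180.5823516845703), 88.02507019042969) [array([ 0.628, -0.284,  0.04 ]), array([ 0.635, -0.694,  0.04 ]), array([ 0.37 , -0.688,  0.04 ]), array([ 0.363, -0.286,  0.04 ])]
```

View pics/v7.png

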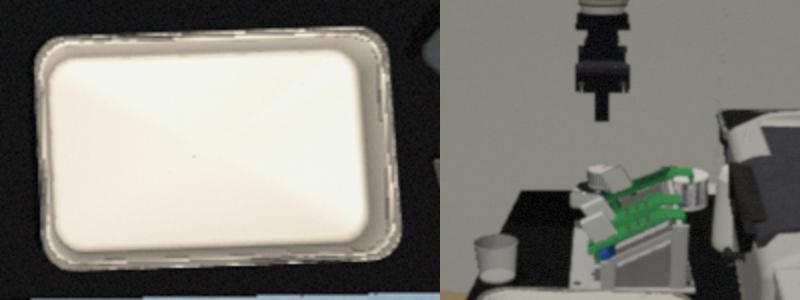

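The side view shows plate A has dropped back on the rack after the grip opened. I'll clear the arm and measure how it lies.

Request:
{"op": "play_rows", "data": {
  "steps": [-0.26,0,0.8,-0.3,0,-0.26,0,0.8,0,0,-0.26,0,0.8,0,0,-0.26,0,0.8,0,0,-0.26,0,0.8,0,0,-0.26,0,0.8,0,0,-0.26,0,0.8,0,0,-0.26,0,0.8,0,0,-0.26,0,0,0,0,-0.26,0,0,0,0]
}}

```text
time: 9.7
position: [0.4799, 0.211, 0.2189]
tool_rot: [-0.037, 0.999, -0.0, -0.001]
ft_force: [0.4, -0.2, 0.3]
grip_width: 0.0324
grip_force: 0.0
```

```bash
python3 - <<'E'
from h import *
c=cam('top'); s=cam('side')
for cc,n in((c,'top'),(s,'side')):
    hsv=cv2.cvtColor(cc['image'],cv2.COLOR_RGB2HSV); g=cv2.inRange(hsv,(45,120,50),(80,255,255))
    for k in cv2.findContours(g,0,2)[0]:
        if cv2.contourArea(k)>20: print(n,cv2.contourArea(k),cv2.minAreaRect(k),cv2.boundingRect(k))
a=cv2.resize(c['image'][200:290,205:285],(340,380),interpolation=cv2.INTER_CUBIC); b=cv2.resize(s['image'][170:290,280:400],(380,380),interpolation=cv2.INTER_CUBIC)
cv2.imwrite('pics/v8.png',np.hstack([a,b])[:,:,::-1])
E
```

```text
top 1018.0 ((294.1237487792969, 241.7376251220703), (62.58784103393555, 20.796276092529297), 84.2894058227539) (282, 210, 25, 64)
top 1014.5 ((323.5552062988281, 239.16209411621094), (62.367164611816406, 20.678327560424805), 85.2363510131836) (312, 208, 24, 64)
top 1071.5 ((235.71849060058594, 234.03445434570312), (65.22711181640625, 21.553306579589844), 83.0189437866211) (223, 202, 28, 65)
side 24.5 ((578.0, 302.0), (8.0, 4.0), 90.0) (576, 298, 5, 9)
side 36.0 ((572.5, 293.5), (11.0, 5.0), 90.0) (570, 288, 6, 12)
side 52.0 ((551.9256591796875, 263.6959533691406), (17.088401794433594, 5.114895820617676), 54.462318420410156) (548, 256, 9, 17)
side 1155.5 ((332.800048828125, 220.60000610351562), (43.826927185058594, 87.65385437011719), 63.43495178222656) (299, 188, 69, 72)
```

View pics/v8.png

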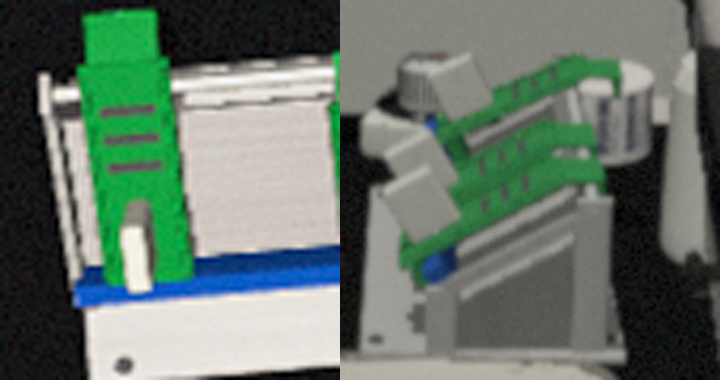

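Plate A now lies about 28 mm farther back, free of the rail and behind the keeper. I'll triangulate its grip block from the corners. In the side crop its top face runs from (425,72) to (470,55), and in the top crop from (142,288) to (135,228).

```bash
cat >> h.py <<'E'
def tri(c1,p1,c2,p2):
    o1,d1=ray(c1,*p1);o2,d2=ray(c2,*p2)
    t=np.linalg.lstsq(np.c_[d1,-d2],o2-o1,rcond=None)[0]
    a=o1+d1*t[0];b=o2+d2*t[1]; return (a+b)/2,np.linalg.norm(a-b)
E
python3 - <<'E'
from h import *
c=cam('top'); s=cam('side')
T=lambda u,v:(205+u/4.25,200+v*90/380); S=lambda u,v:(280+(u-340)*120/380,170+v*120/380)
P=[]
for t,q in(((142,288),(425,72)),((135,228),(470,55))):
    p,e=tri(c,T(*t),s,S(*q)); P.append(p); print(p.round(4),e.round(4))
d=P[1]-P[0]; th=np.arctan2(d[2],d[:2]@ex); print('len',np.linalg.norm(d),'slope',th,'yaw',np.arctan2(d[1],d[0]))
m=(P[0]+P[1])/2; n=np.r_[-np.sin(th)*ex,np.cos(th)]; g=m-n*.015; print('grasp',g)
g[2]-=.019; print('tcp',g)
g[2]=.17; print(rel(g,np.pi/2+A))
E
```

```text
[0.4925 0.0181 0.1124] 0.0011
[0.5233 0.0197 0.1256] 0.0022
len 0.03352308558271444 slope 0.40476259179896124 yaw 0.053551268898744474
grasp [0.51379987 0.01930665 0.10524128]
tcp [0.51379987 0.01930665 0.08624128]
(array([-0.646, -6.425,  1.648]), np.float64(-0.010255258453155669), 'yaw now', np.float64(1.643))
```

Request:
{"op": "play_rows", "data": {
  "steps": [-0.26,0,-0.8,0,0,-0.26,0,-0.8,0,0,-0.26,0,-0.8,0,0,-0.26,0,-0.8,0,0,-0.26,-0.2,-0.8,0,0,-0.26,-0.2,-0.8,0.3,0,-0.26,-0.2,-0.8,0.3,0,-0.26,-0.05,-0.8,0.4,0,-0.26,0,-0.03,0.65,0,-0.26,0,0,0,0]
}}

```text
time: 10.9
position: [0.5124, 0.0188, 0.1681]
tool_rot: [-0.035, 0.999, 0.001, -0.003]
ft_force: [-0.5, 0.7, -0.3]
grip_width: 0.0323
grip_force: 0.0
```

Request:
{"op": "play_rows", "data": {
  "steps": [-0.26,0,0,0.7,0,-0.26,0,0,0.7,0,-0.26,0,0,0.7,0,-0.26,0,0,0.7,0,-0.26,0,0,0,0,-1,0,0,0,0,-1,0,0,0,0,-1,0,0,0,0,-1,0,0,0,0,-1,0,0,0,0],
  "grip_force": 30
}}

```text
time: 11.9
position: [0.5143, 0.0202, 0.0866]
tool_rot: [-0.037, 0.999, -0.0, 0.0]
ft_force: [-0.1, 0.3, 4.1]
grip_width: 0.012
grip_force: 30.0
```

Request:
{"op": "play_rows", "data": {
  "steps": [-1,0,0,-0.15,0,-1,0,0,-0.25,0,-1,0,0,-0.4,0,-1,0,0,-0.6,0,-1,0,0,-0.8,0,-1,0,0,-0.8,0,-1,0,0,-0.8,0,-1,0,0,-0.8,0,-1,0,0,0,0,-1,0,0,0,0]
}}

```text
time: 12.9
position: [0.514, 0.0202, 0.2246]
tool_rot: [-0.037, 0.999, -0.0, 0.001]
ft_force: [-0.4, 0.3, -2.9]
grip_width: 0.0113
grip_force: 30.0
```

```bash
cat >> h.py <<'E'
def tray(c):
    hsv=cv2.cvtColor(c['image'],cv2.COLOR_RGB2HSV)
    m=cv2.inRange(hsv,(0,0,90),(179,90,255)); m[:195]=0;m[340:]=0;m[:,:360]=0;m[:,570:]=0
    k=max(cv2.findContours(m,0,2)[0],key=cv2.contourArea); r=cv2.minAreaRect(cv2.convexHull(k))
    B=np.array([onz(c,*p,.04) for p in cv2.boxPoints(r)]); return B.mean(0),B.round(3)
E
python3 - <<'E'
from h import *
c=cam('top');print(tray(c)); o=robot.get_obs();print(o['position'],o['grip_width'])
p=[.465,-.558,.2]; print(rel(p,np.pi/2+.02))
s=cam('side'); cv2.imwrite('pics/v9.png',cv2.resize(s['image'][60:290,240:440],(522,600))[:,:,::-1])
E
```

```text
(array([ 0.52813738, -0.49903755,  0.04      ]), array([[ 0.656, -0.296,  0.04 ],
       [ 0.663, -0.705,  0.04 ],
       [ 0.4  , -0.698,  0.04 ],
       [ 0.394, -0.297,  0.04 ]]))
[0.51333598 0.02035171 0.22360066] 0.011789992527496108
(array([  3.017, -19.109,   0.785]), np.float64(0.5324309495188695), 'yaw now', np.float64(1.644))
```

View pics/v9.png

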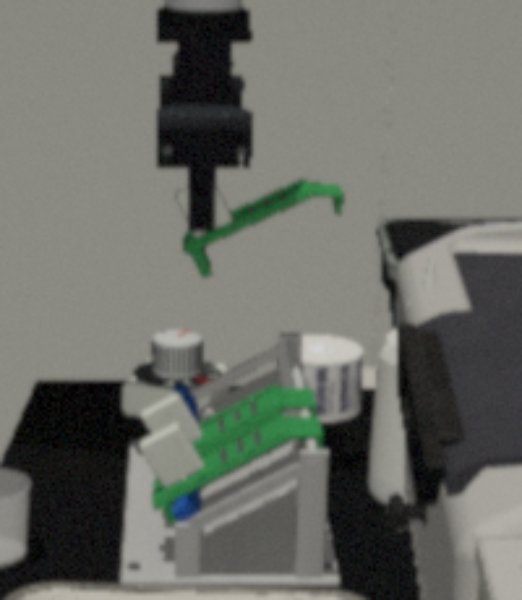

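The plate is held firmly at a slope of about 23°. The tray has been knocked to (0.528, -0.499), so I'll use the new pose.

Request:
{"op": "play_rows", "data": {
  "steps": [-1,0,0,0,0.53,-1,0,-0.5,0,0,-1,0.1,-0.8,0,0,-1,0.1,-0.8,0,0,-1,0.1,-0.8,0,0,-1,0.1,-0.8,0,0,-1,0.1,-0.8,0,0,-1,0.1,-0.8,0,0,-1,0.1,-0.8,0,0,-1,0.1,-0.8,0,0]
}}

```text
time: 14.0
position: [0.4933, -0.1891, 0.2229]
tool_rot: [-0.01, 1.0, 0.0, -0.001]
ft_force: [1.2, 0.4, -2.3]
grip_width: 0.0118
grip_force: 30.0
```

Request:
{"op": "play_rows", "data": {
  "steps": [-1,0.1,-0.8,0,0,-1,0.1,-0.8,0,0,-1,0.1,-0.8,0,0,-1,0.07,-0.8,0,0,-1,0,-0.8,0,0,-1,0,-0.8,0,0,-1,0,-0.8,0,0,-1,0,-0.8,0,0,-1,0,-0.8,0,0,-1,0,-0.8,0,0]
}}

```text
time: 15.0
position: [0.4867, -0.4291, 0.2224]
tool_rot: [-0.01, 1.0, 0.001, -0.001]
ft_force: [0.2, -0.2, -2.3]
grip_width: 0.0123
grip_force: 30.0
```

Request:
{"op": "play_rows", "data": {
  "steps": [-1,0,-0.8,0,0,-1,0,-0.8,0,0,-1,0,-0.8,0,0,-1,0,-0.8,0,0,-1,0,-0.8,0,0,-1,0,-0.4,0,0,-1,0,0,0,0,-1,0,0,0,0,-1,0,0,0,0,-1,0,0,0,0]
}}

```text
time: 16.0
position: [0.4911, -0.5582, 0.2242]
tool_rot: [-0.011, 1.0, 0.0, -0.0]
ft_force: [-0.1, -0.4, -1.5]
grip_width: 0.0118
grip_force: 30.0
```

```bash
python3 - <<'E'
from h import *
p=[.490,-.565,.048]; print(rel(p,np.pi/2+.02)); o=robot.get_obs();print(o['position'],o['grip_width'])
s=cam('side'); hsv=cv2.cvtColor(s['image'],cv2.COLOR_RGB2HSV); g=cv2.inRange(hsv,(45,120,50),(80,255,255))
print([(cv2.contourArea(k),cv2.boundingRect(k)) for k in cv2.findContours(g,0,2)[0] if cv2.contourArea(k)>60], proj(s,o['position']))
E
```

```text
(array([ 0.039, -0.23 ,  5.874]), np.float64(0.015118453944862331), 'yaw now', np.float64(1.592))
[ 0.49107719 -0.55817202  0.22423762] 0.011841615190091912
[(69.0, (570, 288, 11, 20)), (2140.0, (263, 209, 105, 80))] [275.8402137  255.51798322]
```

Request:
{"op": "play_rows", "data": {
  "steps": [-1,0,-0.23,0.8,0,-1,0,0,0.8,0,-1,0,0,0.8,0,-1,0,0,0.8,0,-1,0,0,0.8,0,-1,0,0,0.8,0,-1,0,0,0.6,0,-1,0,0,0.3,0,-1,0,0,0.1,0,-1,0,0,0,0]
}}

```text
time: 17.05
position: [0.4912, -0.5666, 0.0504]
tool_rot: [-0.01, 1.0, -0.0, 0.0]
ft_force: [0.4, 0.2, -1.7]
grip_width: 0.012
grip_force: 30.0
```

Request:
{"op": "play_rows", "data": {
  "steps": [-1,0,0,0,0,-1,0,0,0,0,-1,0,0,0,0,-1,0,0,0.05,0,-1,0,0,0.05,0,-1,0,0,0.05,0,-1,0,0,0,0,-1,0,0,0,0,-1,0,0,0,0,-1,0,0,0,0],
  "grip_force": 3
}}

```text
time: 18.05
position: [0.4911, -0.5662, 0.0454]
tool_rot: [-0.01, 1.0, 0.0, 0.0]
ft_force: [-0.8, 0.2, -1.2]
grip_width: 0.0122
grip_force: 3.0
```

```bash
python3 - <<'E'
from h import *
o=robot.get_obs();print(o['position'],o['grip_width'])
s=cam('side'); cv2.imwrite('pics/v10.png',cv2.resize(s['image'][220:450,170:400],(600,600))[:,:,::-1])
E
```

```text
[ 0.49108639 -0.56618813  0.04541312] 0.012161410836133799
```

View pics/v10.png

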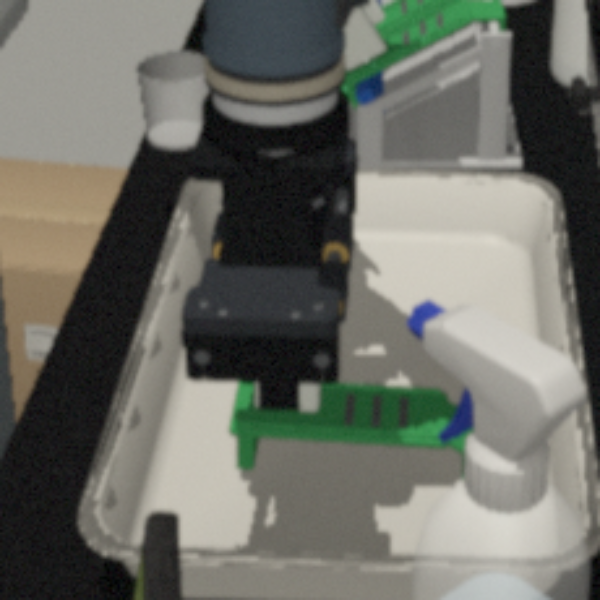

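The plate has levelled itself just above the tray floor. I'll set it down and let go.

Request:
{"op": "play_rows", "data": {
  "steps": [-1,0,0,0.05,0,-1,0,0,0.05,0,-1,0,0,0,0,-0.45,0,0,0,0,-0.45,0,0,0,0,-0.45,0,0,0,0,-0.45,0,0,-0.4,0,-0.45,0,0,-0.8,0,-0.45,0,0,-0.9,0,-0.45,0,0,-0.9,0]
}}

```text
time: 19.1
position: [0.4911, -0.5664, 0.1344]
tool_rot: [-0.01, 1.0, -0.0, 0.0]
ft_force: [-0.4, -0.4, -0.7]
grip_width: 0.024
grip_force: 0.0
```

```bash
python3 - <<'E'
from h import *
p=tcp(-.091,0); print(p); p[2]=.21; print(rel(p,np.pi/2+A)); o=robot.get_obs();print(o['position'],o['grip_width'])
E
```

```text
[ 0.49757152 -0.1649555   0.07647114]
(array([-0.488, 13.374, -2.527]), np.float64(-0.5279152431252987), 'yaw now', np.float64(1.591))
[ 0.49106812 -0.56641807  0.13440894] 0.0239554664018862
```

Request:
{"op": "play_rows", "data": {
  "steps": [-0.26,0,0,-0.8,0,-0.26,0,0.3,-0.8,0,-0.26,0,0.8,-0.7,0,-0.26,0,0.9,-0.2,0,-0.26,0,0.9,0,0,-0.26,0,0.9,0,0,-0.26,0,0.9,0,0,-0.26,0,0.9,0,0,-0.26,0,0.9,0,0,-0.26,0,0.9,0,0]
}}

```text
time: 20.1
position: [0.4866, -0.3435, 0.2088]
tool_rot: [-0.01, 1.0, -0.001, 0.001]
ft_force: [0.3, -0.3, -0.3]
grip_width: 0.0323
grip_force: 0.0
```

Request:
{"op": "play_rows", "data": {
  "steps": [-0.26,-0.1,0.9,0,0,-0.26,-0.1,0.9,0,0,-0.26,-0.1,0.9,0,0,-0.26,-0.1,0.9,0,0,-0.26,-0.1,0.9,0,0,-0.26,0,0.9,0,0,-0.26,0,0,0,-0.53,-0.26,0,0,0,0,-0.26,0,0,0,0,-0.26,0,0,0,0]
}}

```text
time: 21.1
position: [0.4985, -0.1828, 0.208]
tool_rot: [-0.036, 0.999, -0.0, 0.0]
ft_force: [-0.7, 0.6, 0.6]
grip_width: 0.0326
grip_force: 0.0
```

```bash
python3 - <<'E'
from h import *
p=tcp(-.0925,0); print(rel(p,np.pi/2+A))
c=cam('top'); hsv=cv2.cvtColor(c['image'],cv2.COLOR_RGB2HSV); g=cv2.inRange(hsv,(45,120,50),(80,255,255))
for k in cv2.findContours(g,0,2)[0]:
  if cv2.contourArea(k)>20:
    r=cv2.minAreaRect(k);print(cv2.contourArea(k),r,onz(c,*r[0],.034).round(3))
print(tray(c)); print(proj(c,p))
E
```

```text
(array([-0.008,  0.547,  4.385]), np.float64(-0.011878564317902018), 'yaw now', np.float64(1.643))
55.5 ((304.0, 264.5), (13.0, 6.0), 90.0) [ 0.503 -0.119  0.034]
863.5 ((500.00482177734375, 247.81448364257812), (61.091888427734375, 20.130035400390625), 85.76361083984375) [ 0.533 -0.562  0.034]
438.0 ((292.48779296875, 225.39022827148438), (29.81651496887207, 20.761127471923828), 83.6598129272461) [ 0.592 -0.094  0.034]
(array([ 0.52376886, -0.47418326,  0.04      ]), array([[ 0.658, -0.248,  0.04 ],
       [ 0.651, -0.711,  0.04 ],
       [ 0.389, -0.696,  0.04 ],
       [ 0.397, -0.242,  0.04 ]]))
[325.64411559 265.45485231]
```

Request:
{"op": "play_rows", "data": {
  "steps": [-0.26,0,0.55,0.6,0,-0.26,0,0,0.8,0,-0.26,0,0,0.8,0,-0.26,0,0,0.8,0,-0.26,0,0,0.8,0,-0.26,0,0,0.5,0,-0.26,0,0,0.07,0,-1,0,0,0,0,-1,0,0,0,0,-1,0,0,0,0],
  "grip_force": 5
}}

```text
time: 22.15
position: [0.4977, -0.1661, 0.0774]
tool_rot: [-0.036, 0.999, -0.001, 0.001]
ft_force: [0.2, 0.6, 0.1]
grip_width: 0.0157
grip_force: 0.0
```

Request:
{"op": "play_rows", "data": {
  "steps": [-1,0,0,0,0,-1,0,0,-0.15,0,-1,0,0,-0.2,0,-1,0,0,-0.2,0,-1,-0.01,0,-0.2,0,-1,-0.02,0,-0.2,0,-1,-0.04,0,-0.2,0,-1,-0.04,0,-0.2,0,-1,-0.01,0,-0.07,0,-1,0,0,0,0]
}}

```text
time: 23.15
position: [0.5009, -0.1655, 0.1195]
tool_rot: [-0.037, 0.999, -0.0, 0.0]
ft_force: [0.3, -0.1, -1.6]
grip_width: 0.0119
grip_force: 5.0
```

```bash
python3 - <<'E'
from h import *
p=tcp(-.0925,.39); print(rel(p,np.pi/2+A)); o=robot.get_obs(); print(o['position'],o['ft_force'])
E
```

```text
(array([-0.012, -0.024, -0.013]), np.float64(0.0031453291840888298), 'yaw now', np.float64(1.644))
[ 0.50088675 -0.16548728  0.11947426] [ 0.28972193 -0.12044568 -1.63897764]
```

Request:
{"op": "play_rows", "data": {
  "steps": [-1,0,0,0,0,-1,0,0,0,0,-1,0,0,0,0,-1,-0.02,0,-0.15,0,-1,-0.03,0,-0.15,0,-1,-0.03,0,-0.15,0,-1,-0.03,0,-0.15,0,-1,-0.03,0,-0.15,0,-1,-0.03,0,-0.15,0,-1,0,0,0,0],
  "grip_force": 30
}}

```text
time: 24.15
position: [0.5063, -0.1652, 0.1469]
tool_rot: [-0.037, 0.999, -0.0, 0.001]
ft_force: [-0.5, 0.1, -2.0]
grip_width: 0.0122
grip_force: 30.0
```

Request:
{"op": "play_rows", "data": {
  "steps": [-1,-0.03,0,-0.1,0,-1,-0.03,0,-0.1,0,-1,-0.03,0,-0.15,0,-1,0,0,-0.2,0,-1,0,0,-0.3,0,-1,0,0,-0.4,0,-1,0,0,-0.6,0,-1,0,0,-0.6,0,-1,0,0,0,0,-1,0,0,0,0]
}}

```text
time: 25.15
position: [0.5084, -0.1648, 0.2202]
tool_rot: [-0.037, 0.999, -0.0, 0.001]
ft_force: [0.5, 0.7, -1.6]
grip_width: 0.012
grip_force: 30.0
```

```bash
python3 - <<'E'
from h import *
c=cam('top');print(tray(c)); o=robot.get_obs(); print(o['position'],o['grip_width']); print(rel([.490,-.492,.22],np.pi/2+.02))
hsv=cv2.cvtColor(c['image'],cv2.COLOR_RGB2HSV); g=cv2.inRange(hsv,(45,120,50),(80,255,255))
for k in cv2.findContours(g,0,2)[0]:
  if cv2.contourArea(k)>20:
    r=cv2.minAreaRect(k);print(cv2.contourArea(k),r,onz(c,*r[0],.034).round(3))
E
```

```text
(array([ 0.52817323, -0.49903796,  0.04      ]), array([[ 0.656, -0.296,  0.04 ],
       [ 0.663, -0.705,  0.04 ],
       [ 0.4  , -0.698,  0.04 ],
       [ 0.394, -0.297,  0.04 ]]))
[ 0.50791865 -0.16453479  0.21936438] 0.012068001978689428
(array([  1.394, -10.843,  -0.024]), np.float64(0.5317121445027673), 'yaw now', np.float64(1.644))
35.5 ((302.0, 261.0), (8.0, 6.0), 90.0) [ 0.511 -0.114  0.034]
25.5 ((291.20269775390625, 258.7837829589844), (3.945575714111328, 13.97391414642334), 9.462321281433105) [ 0.516 -0.09   0.034]
865.5 ((500.00482177734375, 247.81448364257812), (61.091888427734375, 20.130035400390625), 85.76361083984375) [ 0.533 -0.562  0.034]
87.5 ((288.0, 221.5), (21.0, 10.0), 90.0) [ 0.601 -0.084  0.034]
233.0 ((322.0, 201.5), (19.0, 22.0), 90.0) [ 0.646 -0.162  0.034]
```

Request:
{"op": "play_rows", "data": {
  "steps": [-1,0,0,0,0.53,-1,0,-0.5,0,0,-1,0.1,-0.8,0,0,-1,0.1,-0.8,0,0,-1,0.1,-0.8,0,0,-1,0.1,-0.8,0,0,-1,0.1,-0.8,0,0,-1,0.1,-0.8,0,0,-1,0.1,-0.8,0,0,-1,0.1,-0.8,0,0]
}}

```text
time: 26.2
position: [0.4876, -0.3742, 0.2184]
tool_rot: [-0.01, 1.0, 0.0, -0.001]
ft_force: [0.7, 0.6, -2.5]
grip_width: 0.0122
grip_force: 30.0
```

Request:
{"op": "play_rows", "data": {
  "steps": [-1,0,-0.8,0,0,-1,0,-0.8,0,0,-1,0,-0.8,0,0,-1,0,-0.8,0,0,-1,0,-0.7,0,0,-1,0,-0.1,0,0,-1,0,0,0,0,-1,0,0,0,0,-1,0,0,0,0,-1,0,0,0,0]
}}

```text
time: 27.2
position: [0.4911, -0.4912, 0.2197]
tool_rot: [-0.011, 1.0, 0.0, -0.0]
ft_force: [0.4, 0.7, -1.4]
grip_width: 0.0118
grip_force: 30.0
```

```bash
python3 - <<'E'
from h import *
o=robot.get_obs(); print(o['position'],o['grip_width']); print(rel([.490,-.493,.05],np.pi/2+.02))
E
```

```text
[ 0.49114    -0.49122615  0.21973193] 0.011849770456595517
(array([ 0.038, -0.06 ,  5.658]), np.float64(0.013524359084238213), 'yaw now', np.float64(1.592))
```

Request:
{"op": "play_rows", "data": {
  "steps": [-1,0.03,-0.06,0.8,0,-1,0,0,0.8,0,-1,0,0,0.8,0,-1,0,0,0.8,0,-1,0,0,0.8,0,-1,0,0,0.8,0,-1,0,0,0.55,0,-1,0,0,0.2,0,-1,0,0,0.1,0,-1,0,0,0,0]
}}

```text
time: 28.2
position: [0.4905, -0.4944, 0.0507]
tool_rot: [-0.01, 1.0, -0.001, 0.0]
ft_force: [0.5, 0.5, -0.4]
grip_width: 0.0117
grip_force: 30.0
```

Request:
{"op": "play_rows", "data": {
  "steps": [-1,0,0,0,0,-1,0,0,0,0,-1,0,0,0,0,-1,0,0,0.05,0,-1,0,0,0.05,0,-1,0,0,0.05,0,-1,0,0,0.05,0,-1,0,0,0.05,0,-1,0,0,0,0,-1,0,0,0,0],
  "grip_force": 3
}}

```text
time: 29.2
position: [0.4904, -0.4941, 0.043]
tool_rot: [-0.01, 1.0, -0.0, 0.0]
ft_force: [-1.0, 1.1, 4.0]
grip_width: 0.012
grip_force: 3.0
```

Request:
{"op": "play_rows", "data": {
  "steps": [-0.45,0,0,0,0,-0.45,0,0,0,0,-0.45,0,0,0,0,-0.45,0,0,-0.4,0,-0.45,0,0,-0.8,0,-0.45,0,0,-0.9,0,-0.45,0,0,-0.9,0,-0.26,0,0,-0.9,0,-0.26,0,0,-0.9,0,-0.26,0,0,-0.5,0]
}}

```text
time: 30.2
position: [0.4909, -0.4951, 0.2053]
tool_rot: [-0.01, 1.0, -0.002, 0.001]
ft_force: [0.4, -0.0, -0.2]
grip_width: 0.0317
grip_force: 0.0
```

```bash
python3 - <<'E'
from h import *
c=cam('top');o=robot.get_obs(); print(o['position'],o['grip_width']); p=tcp(-.0305,0);p[2]=.21;print(p,rel(p,np.pi/2+A))
print(tray(c)); hsv=cv2.cvtColor(c['image'],cv2.COLOR_RGB2HSV); g=cv2.inRange(hsv,(45,120,50),(80,255,255))
for k in cv2.findContours(g,0,2)[0]:
  if cv2.contourArea(k)>20:
    r=cv2.minAreaRect(k);print(cv2.contourArea(k),r,onz(c,*r[0],.034).round(3))
E
```

```text
[ 0.49152427 -0.49589387  0.20711108] 0.031768452159021174
[ 0.49315894 -0.10461663  0.21      ] (array([-0.321, 13.038, -0.185]), np.float64(-0.5266611783003317), 'yaw now', np.float64(1.591))
(array([ 0.52347805, -0.49214128,  0.04      ]), array([[ 0.657, -0.298,  0.04 ],
       [ 0.651, -0.697,  0.04 ],
       [ 0.39 , -0.683,  0.04 ],
       [ 0.396, -0.291,  0.04 ]]))
391.5 ((498.8599853515625, 230.02000427246094), (26.587217330932617, 19.233304977416992), 81.8698959350586) [ 0.574 -0.561  0.034]
373.5 ((467.4577941894531, 231.26454162597656), (27.89473533630371, 19.405033111572266), 85.03025817871094) [ 0.572 -0.49   0.034]
1012.5 ((294.04608154296875, 241.73370361328125), (62.5265998840332, 20.810598373413086), 84.5596694946289) [ 0.555 -0.097  0.034]
```

Request:
{"op": "play_rows", "data": {
  "steps": [-0.26,0,0.45,-0.2,0,-0.26,0,0.9,0,0,-0.26,0,0.9,0,0,-0.26,0,0.9,0,0,-0.26,0,0.9,0,0,-0.26,0,0.9,0,0,-0.26,0,0.9,0,0,-0.26,0,0.9,0,0,-0.26,0,0.9,0,0,-0.26,0,0.9,0,0]
}}

```text
time: 31.25
position: [0.4833, -0.2347, 0.2061]
tool_rot: [-0.01, 1.0, 0.001, -0.002]
ft_force: [-0.7, -0.5, 1.6]
grip_width: 0.032
grip_force: 0.0
```

Request:
{"op": "play_rows", "data": {
  "steps": [-0.26,-0.1,0.9,0,0,-0.26,-0.1,0.9,0,0,-0.26,-0.1,0.9,0,0,-0.26,0,0.9,0,0,-0.26,0,0.9,0,0,-0.26,0,0,0,-0.53,-0.26,0,0,0,0,-0.26,0,0,0,0,-0.26,0,0,0,0,-0.26,0,0,0,0]
}}

```text
time: 32.25
position: [0.491, -0.1028, 0.2073]
tool_rot: [-0.036, 0.999, 0.0, -0.0]
ft_force: [0.7, 0.7, 0.8]
grip_width: 0.0325
grip_force: 0.0
```

```bash
python3 - <<'E'
from h import *
o=robot.get_obs(); print(o['position'],o['grip_width']); p=tcp(-.030,0);print(p,rel(p,np.pi/2+A))
E
```

```text
[ 0.49100397 -0.10281045  0.20730574] 0.03248477236410652
[ 0.49312247 -0.10411796  0.07647114] (array([-0.069, -0.05 ,  4.361]), np.float64(-0.011948276439954775), 'yaw now', np.float64(1.643))
```

Request:
{"op": "play_rows", "data": {
  "steps": [-0.26,-0.07,-0.05,0.6,0,-0.26,0,0,0.8,0,-0.26,0,0,0.8,0,-0.26,0,0,0.8,0,-0.26,0,0,0.8,0,-0.26,0,0,0.5,0,-0.26,0,0,0.06,0,-1,0,0,0,0,-1,0,0,0,0,-1,0,0,0,0],
  "grip_force": 5
}}

```text
time: 33.25
position: [0.4941, -0.1042, 0.0777]
tool_rot: [-0.037, 0.999, -0.0, 0.001]
ft_force: [-0.3, 0.5, 0.1]
grip_width: 0.0156
grip_force: 0.0
```

Request:
{"op": "play_rows", "data": {
  "steps": [-1,0,0,0,0,-1,0,0,-0.15,0,-1,0,0,-0.2,0,-1,0,0,-0.2,0,-1,-0.01,0,-0.2,0,-1,-0.02,0,-0.2,0,-1,-0.04,0,-0.2,0,-1,-0.04,0,-0.2,0,-1,-0.01,0,-0.08,0,-1,0,0,0,0]
}}

```text
time: 34.25
position: [0.4975, -0.1036, 0.1203]
tool_rot: [-0.037, 0.999, -0.0, 0.001]
ft_force: [-0.8, 0.3, -0.5]
grip_width: 0.0119
grip_force: 5.0
```

Request:
{"op": "play_rows", "data": {
  "steps": [-1,0,0,0,0,-1,0,0,0,0,-1,0,0,0,0,-1,-0.02,0,-0.15,0,-1,-0.03,0,-0.15,0,-1,-0.03,0,-0.15,0,-1,-0.03,0,-0.15,0,-1,-0.03,0,-0.15,0,-1,-0.03,0,-0.15,0,-1,0,0,0,0],
  "grip_force": 30
}}

```text
time: 35.25
position: [0.5027, -0.1034, 0.1475]
tool_rot: [-0.037, 0.999, -0.0, 0.001]
ft_force: [-0.1, 0.5, -1.1]
grip_width: 0.0117
grip_force: 30.0
```

Request:
{"op": "play_rows", "data": {
  "steps": [-1,-0.03,0,-0.1,0,-1,-0.03,0,-0.1,0,-1,-0.03,0,-0.15,0,-1,0,0,-0.2,0,-1,0,0,-0.3,0,-1,0,0,-0.4,0,-1,0,0,-0.6,0,-1,0,0,-0.6,0,-1,0,0,0,0,-1,0,0,0,0]
}}

```text
time: 36.25
position: [0.5048, -0.103, 0.2207]
tool_rot: [-0.037, 0.999, -0.0, 0.001]
ft_force: [-0.2, -0.3, -1.7]
grip_width: 0.0119
grip_force: 30.0
```

```bash
python3 - <<'E'
from h import *
c=cam('top');print(tray(c)); o=robot.get_obs(); print(o['position'],o['grip_width']); print(rel([.489,-.421,.22],np.pi/2+.02))
hsv=cv2.cvtColor(c['image'],cv2.COLOR_RGB2HSV); g=cv2.inRange(hsv,(45,120,50),(80,255,255))
for k in cv2.findContours(g,0,2)[0]:
  if cv2.contourArea(k)>20:
    r=cv2.minAreaRect(k);print(cv2.contourArea(k),r,onz(c,*r[0],.034).round(3))
E
```

```text
(array([ 0.52817323, -0.49903796,  0.04      ]), array([[ 0.656, -0.296,  0.04 ],
       [ 0.663, -0.705,  0.04 ],
       [ 0.4  , -0.698,  0.04 ],
       [ 0.394, -0.297,  0.04 ]]))
[ 0.50432979 -0.10274389  0.21998208] 0.011808814452126183
(array([ 1.2850e+00, -1.0543e+01, -3.0000e-03]), np.float64(0.5317883036447335), 'yaw now', np.float64(1.644))
864.5 ((500.00482177734375, 247.81448364257812), (61.091888427734375, 20.130035400390625), 85.76361083984375) [ 0.533 -0.562  0.034]
1072.5 ((468.4476623535156, 248.05845642089844), (61.0724983215332, 20.080150604248047), 86.8201675415039) [ 0.534 -0.491  0.034]
444.0 ((289.0, 208.0), (28.0, 24.0), 90.0) [ 0.632 -0.086  0.034]
```

Request:
{"op": "play_rows", "data": {
  "steps": [-1,0,0,0,0.53,-1,0,-0.5,0,0,-1,0.1,-0.8,0,0,-1,0.1,-0.8,0,0,-1,0.1,-0.8,0,0,-1,0.1,-0.8,0,0,-1,0.1,-0.8,0,0,-1,0.1,-0.8,0,0,-1,0.1,-0.8,0,0,-1,0,-0.8,0,0]
}}

```text
time: 37.3
position: [0.4868, -0.3122, 0.2191]
tool_rot: [-0.01, 1.0, 0.0, -0.001]
ft_force: [-0.4, -0.6, -1.6]
grip_width: 0.0118
grip_force: 30.0
```

Request:
{"op": "play_rows", "data": {
  "steps": [-1,0,-0.8,0,0,-1,0,-0.8,0,0,-1,0,-0.8,0,0,-1,0,-0.8,0,0,-1,0,-0.5,0,0,-1,0,-0.05,0,0,-1,0,0,0,0,-1,0,0,0,0,-1,0,0,0,0,-1,0,0,0,0]
}}

```text
time: 38.3
position: [0.4904, -0.4218, 0.2203]
tool_rot: [-0.011, 1.0, 0.0, -0.0]
ft_force: [0.8, 0.8, -0.4]
grip_width: 0.0118
grip_force: 30.0
```

```bash
python3 - <<'E'
from h import *
o=robot.get_obs(); print(o['position'],o['grip_width']); print(rel([.489,-.421,.05],np.pi/2+.02))
E
```

```text
[ 0.49039719 -0.42178635  0.2203441 ] 0.01178135267784452
(array([0.045, 0.026, 5.678]), np.float64(0.01392362673747316), 'yaw now', np.float64(1.592))
```

Request:
{"op": "play_rows", "data": {
  "steps": [-1,0.03,0,0.8,0,-1,0,0,0.8,0,-1,0,0,0.8,0,-1,0,0,0.8,0,-1,0,0,0.8,0,-1,0,0,0.8,0,-1,0,0,0.55,0,-1,0,0,0.2,0,-1,0,0,0.1,0,-1,0,0,0,0]
}}

```text
time: 39.3
position: [0.4897, -0.423, 0.0511]
tool_rot: [-0.01, 1.0, -0.0, 0.0]
ft_force: [0.7, -0.2, -1.0]
grip_width: 0.0116
grip_force: 30.0
```

Request:
{"op": "play_rows", "data": {
  "steps": [-1,0,0,0,0,-1,0,0,0,0,-1,0,0,0,0,-1,0,0,0.05,0,-1,0,0,0.05,0,-1,0,0,0.05,0,-1,0,0,0.05,0,-1,0,0,0.05,0,-1,0,0,0,0,-1,0,0,0,0],
  "grip_force": 3
}}

```text
time: 40.3
position: [0.4897, -0.4231, 0.0434]
tool_rot: [-0.01, 1.0, -0.0, 0.0]
ft_force: [1.2, 1.1, 4.0]
grip_width: 0.0118
grip_force: 3.0
```

Request:
{"op": "play_rows", "data": {
  "steps": [-0.45,0,0,0,0,-0.45,0,0,0,0,-0.45,0,0,0,0,-0.45,0,0,-0.4,0,-0.45,0,0,-0.8,0,-0.45,0,0,-0.9,0,-0.45,0,0,-0.9,0,-0.26,0,0,-0.9,0,-0.26,0,0,-0.9,0,-0.26,0,0,-0.5,0]
}}

```text
time: 41.3
position: [0.49, -0.4237, 0.2058]
tool_rot: [-0.01, 1.0, -0.002, 0.001]
ft_force: [0.5, -0.6, 0.5]
grip_width: 0.0314
grip_force: 0.0
```

```bash
python3 - <<'E'
from h import *
o=robot.get_obs(); print(o['position'],o['q']); print(rel([.481,.1715,.22]))
E
```

```text
[ 0.48997489 -0.42371668  0.20576256] [-8.85113054e-01  5.74585197e-01  1.39282769e+00 -2.28541119e-04
  1.16954042e+00 -2.47614538e+00]
(array([-0.106, 19.841, -0.549]), None, 'yaw now', np.float64(1.591))
```

```bash
cat > t.py <<'E'
from h import *
def timer(n):
    c=cam('top'); im=c['image']; x0,y0=145,245; sub=im[y0:y0+65,x0:x0+65]
    big=cv2.resize(sub,None,fx=8,fy=8,interpolation=cv2.INTER_CUBIC); cv2.imwrite('pics/'+n+'.png',big[:,:,::-1])
    hsv=cv2.cvtColor(big,cv2.COLOR_RGB2HSV); r=cv2.inRange(hsv,(0,90,60),(10,255,255))|cv2.inRange(hsv,(170,90,60),(180,255,255))
    f=lambda u,v,z:onz(c,x0+(u+.5)/8-.5,y0+(v+.5)/8-.5,z)
    for k in cv2.findContours(r,0,2)[0]:
        if cv2.contourArea(k)<60: continue
        m=cv2.moments(k);u,v=m['m10']/m['m00'],m['m01']/m['m00']
        vx,vy,_,_=cv2.fitLine(k,2,0,.01,.01).ravel()
        print('red',cv2.contourArea(k),(u,v),f(u,v,.072),f(u,v,.034),'line ang',np.arctan2(*(f(u+vx*20,v+vy*20,.072)-f(u-vx*20,v-vy*20,.072))[[1,0]]))
    w=cv2.inRange(hsv,(0,0,140),(180,70,255))|r
    for k in cv2.findContours(w,cv2.RETR_LIST,2)[0]:
        if 5000<cv2.contourArea(k)<30000: e=cv2.minEnclosingCircle(cv2.convexHull(k)); print('white',cv2.contourArea(k),e,f(*e[0],.072))
E
python3 -c "
from t import *
timer('tm')"
```

```text
red 953.5 (139.02761754937947, 217.85055060304143) [0.48989129 0.19025069 0.072     ] [0.49152057 0.20083745 0.034     ] line ang -2.070126564840604
red 1537.0 (310.80785079158534, 154.97560182173063) [0.50626481 0.14362066 0.072     ] [0.50841371 0.15272756 0.034     ] line ang -0.7590864513358037
white 5711.5 ((126.0, 343.5), 82.50615692138672) [0.45584296 0.19345834 0.072     ]
white 10153.5 ((14.0, 321.0946960449219), 198.3999786376953) [0.46240887 0.22391588 0.072     ]
white 26740.5 ((197.50006103515625, 223.38888549804688), 113.4782485961914) [0.48812496 0.17433189 0.072     ]
white 17035.5 ((313.0, 268.0), 173.92538452148438) [0.47548528 0.14284063 0.072     ]
white 5587.0 ((157.5, 137.0), 79.19132232666016) [0.51185059 0.18542846 0.072     ]
```

View pics/tm.png

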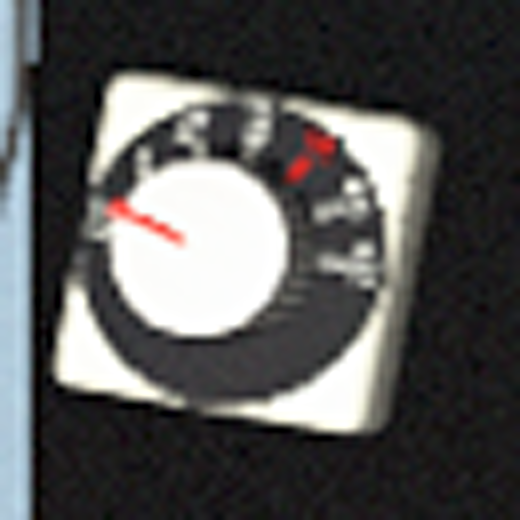

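The zoomed view has the sleeve disc at about (200,247), with the pointer tip at (110,203). That reads about figure 0, and red 4 is at (315,155). I'll take a closer reading with the wrist camera.

Request:
{"op": "play_rows", "data": {
  "steps": [0.2,0,0.9,-0.5,0,0.2,0,0.9,0,0,0.2,0,0.9,0,0,0.2,0,0.9,0,0,0.2,0,0.9,0,0,0.2,0,0.9,0,0,0.2,0,0.9,0,0,0.2,0,0.9,0,0,0.2,0,0.9,0,0,0.2,0,0.9,0,0]
}}

```text
time: 42.35
position: [0.4834, -0.1517, 0.2172]
tool_rot: [-0.01, 1.0, 0.0, -0.0]
ft_force: [0.4, -0.2, 0.1]
grip_width: 0.0524
grip_force: 0.0
```

Request:
{"op": "play_rows", "data": {
  "steps": [0.7,-0.1,0.9,0,0,0.7,-0.1,0.9,0,0,0.7,-0.1,0.9,0,0,0.7,-0.1,0.9,0,0,0.7,-0.1,0.9,0,0,0.7,-0.1,0.9,0,0,0.7,-0.1,0.9,0,0,0.7,-0.1,0.9,0,0,0.7,-0.1,0.9,0,0,0.7,-0.1,0.9,0,0]
}}

```text
time: 43.35
position: [0.508, 0.1187, 0.2171]
tool_rot: [-0.01, 1.0, -0.0, -0.0]
ft_force: [0.3, -0.3, -0.8]
grip_width: 0.0741
grip_force: 0.0
```

Request:
{"op": "play_rows", "data": {
  "steps": [0.7,0,0.9,0,0,0.7,0,0.8,0,0,0.7,0,0,0,0,0.7,0,0,0,0,0.7,0,0,0,0,0.7,0,0,0,0,0.7,0,0,0,0,0.7,0,0,0,0,0.7,0,0,0,0,0.7,0,0,0,0]
}}

```text
time: 44.35
position: [0.5074, 0.1685, 0.2171]
tool_rot: [-0.01, 1.0, -0.0, -0.0]
ft_force: [-0.8, 0.1, 0.6]
grip_width: 0.0739
grip_force: 0.0
```

```bash
cat > tw.py <<'E'
from h import *
c=cam('wrist'); im=c['image']; o=robot.get_obs(); print(o['position'])
q=proj(c,[.481,.172,.05]); print('timer px',q)
x0,y0=[int(max(0,v-110)) for v in q]; sub=im[y0:y0+220,x0:x0+220]
cv2.imwrite('pics/tw.png',cv2.resize(sub,None,fx=2.7,fy=2.7)[:,:,::-1])
hsv=cv2.cvtColor(im,cv2.COLOR_RGB2HSV); r=cv2.inRange(hsv,(0,110,80),(8,255,255))|cv2.inRange(hsv,(172,110,80),(180,255,255))
for k in cv2.findContours(r,0,2)[0]:
    if cv2.contourArea(k)<15: continue
    pts=np.array([onz(c,*p,.072)[:2] for p in k[:,0].astype(float)]).astype(np.float32)
    l=cv2.fitLine(pts,2,0,.001,.001).ravel(); p34=onz(c,*k[:,0].mean(0),.034)
    print('red',cv2.contourArea(k),k[:,0].mean(0),'z72',pts.mean(0),'z34',p34,'line',np.arctan2(l[1],l[0]))
E
python3 tw.py
```

```text
[0.50740733 0.16856217 0.21714375]
timer px [331.7243343  191.97878092]
red 27.0 [309.66666667 220.4       ] z72 [0.50343776 0.15286654] z34 [0.51188494 0.15099295 0.034     ] line 0.6684289
red 54.5 [349.94736842 204.13157895] z72 [0.4882166  0.18785988] z34 [0.49477313 0.19030992 0.034     ] line 1.1411879
```

View pics/tw.png

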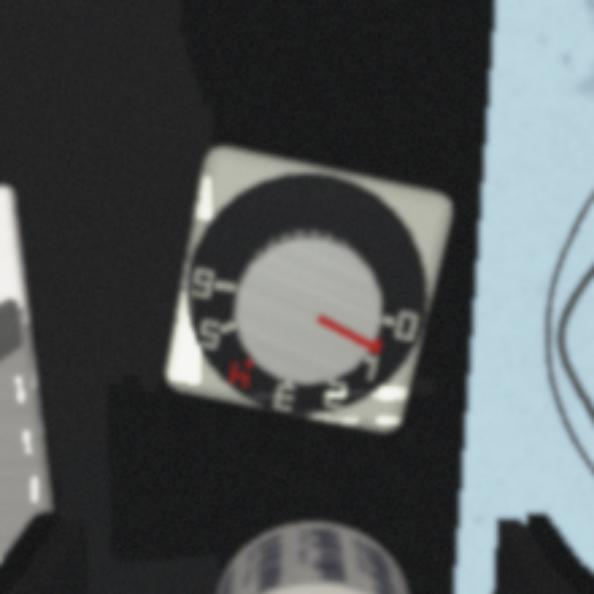

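The wrist view is clear. The sleeve centre is at (310,310), the pointer tip at (381,348) between 0 and 1, and the red 4 mark at (245,368). I'll compute exact angles from these.

```bash
python3 - <<'E'
from h import *
c=cam('wrist'); f=lambda u,v,z:onz(c,221+u/2.7,81+v/2.7,z)[:2]
s=f(310,310,.072); t=f(381,348,.072); i=f(318,318,.072)
print('sleeve',s,'ptr',np.arctan2(*(t-s)[::-1]),np.arctan2(*(t-i)[::-1]))
C=np.array([f(*p,.034) for p in((208,148),(455,195),(395,432),(168,382))]); h=C.mean(0); print('housing',h,C.round(3))
e=[C[2]-C[1],C[3]-C[0],C[1]-C[0],C[2]-C[3]]; print('yaw',[np.arctan2(v[1],v[0]) for v in e[:2]],[np.arctan2(v[1],v[0])-np.pi/2 for v in e[2:]])
for n,p in (('0',(388,322)),('4',(250,365)),('6',(225,287)),('5',(228,330)),('4n',(240,375)),('0n',(407,327)),('2n',(335,397)),('3n',(286,396))):
    d=f(*p,.034)-h; print(n,np.arctan2(d[1],d[0]))
print(rel([*((s+h)/2),.05]))
E
```

```text
sleeve [0.48117086 0.1754174 ] ptr 1.0995579049851585 1.146026807504146
housing [0.48083632 0.17491004] [[0.431 0.14 ]
 [0.445 0.226]
 [0.532 0.209]
 [0.515 0.125]]
yaw [np.float64(-0.19088602192947657), np.float64(-0.17668236436940585)] [np.float64(-0.16097292603783853), np.float64(-0.20277674162248682)]
0 1.2524659319401612
4 -0.6429226660468225
6 -1.6258190916808704
5 -1.11067995584071
4n -0.6589157236277389
0n 1.267660177525859
2n 0.2932142072758394
3n -0.17145890543646544
(array([0.874, 0.236, 5.571]), None, 'yaw now', np.float64(1.591))
```

Request:
{"op": "play_rows", "data": {
  "steps": [0.7,0.44,0.11,0.5,0,0.7,0.43,0.11,0.5,0,0.7,0,0,0.8,0,0.7,0,0,0.8,0,0.7,0,0,0.8,0,0.7,0,0,0.8,0,0.7,0,0,0.8,0,0.7,0,0,0.5,0,0.7,0,0,0,0,0.7,0,0,0,0]
}}

```text
time: 45.45
position: [0.4813, 0.1748, 0.0522]
tool_rot: [-0.01, 1.0, -0.0, -0.0]
ft_force: [0.7, 0.9, 0.5]
grip_width: 0.0742
grip_force: 0.0
```

Request:
{"op": "play_rows", "data": {
  "steps": [-1,0,0,0,0,-1,0,0,0,0,-1,0,0,0,0,-1,0,0,0,0,-1,0,0,0,0,-1,0,0,0,0,-1,0,0,0,0,-1,0,0,0,0,-1,0,0,0,0,-1,0,0,0,0],
  "grip_force": 25
}}

```text
time: 46.45
position: [0.4814, 0.1738, 0.0527]
tool_rot: [-0.011, 1.0, -0.001, 0.0]
ft_force: [-0.0, -5.6, 2.5]
grip_width: 0.0471
grip_force: 25.0
```

Request:
{"op": "play_rows", "data": {
  "steps": [-1,0,-0.04,0,0,-1,0,0,0,1,-1,0,0,0,1,-1,0,0,0,1,-1,0,0,0,1,-1,0,0,0,1,-1,0,0,0,1,-1,0,0,0,1,-1,0,0,0,1,-1,0,0,0,1]
}}

```text
time: 47.45
position: [0.4819, 0.1744, 0.0528]
tool_rot: [0.428, 0.904, 0.001, 0.001]
ft_force: [0.0, 1.5, 3.9]
grip_width: 0.0472
grip_force: 25.0
```

Request:
{"op": "play_rows", "data": {
  "steps": [-1,0,0,0,1,-1,0,0,0,1,-1,0,0,0,1,-1,0,0,0,1,-1,0,0,0,1,-1,0,0,0,1,-1,0,0,0,1,-1,0,0,0,1,-1,0,0,0,1,-1,0,0,0,0]
}}

```text
time: 48.45
position: [0.4827, 0.1746, 0.0527]
tool_rot: [0.777, 0.629, 0.002, 0.0]
ft_force: [1.8, 5.1, 4.5]
grip_width: 0.0478
grip_force: 25.0
```

Request:
{"op": "play_rows", "data": {
  "steps": [0.7,0,0,0,0,0.7,0,0,0,0,0.7,0,0,0,0,0.7,0,0,0,0,0.7,0,0,-0.5,0,0.7,0,0,-0.9,0,0.7,0,0,-0.9,0,0.7,0,0,-0.9,0,0.7,0,0,-0.9,0,0.7,0,0,-0.9,0]
}}

```text
time: 49.45
position: [0.4805, 0.1733, 0.203]
tool_rot: [0.777, 0.63, -0.001, -0.0]
ft_force: [0.4, 0.6, -0.3]
grip_width: 0.074
grip_force: 0.0
```

```bash
python3 - <<'E'
from h import *
o=robot.get_obs(); print(o['position'],o['q'])
print(rel([.507,.169,.217],1.591))
E
python3 tw.py
```

```text
[0.48051969 0.17329971 0.202976  ] [ 1.27194608e-01  4.02110576e-01  1.73655122e+00 -2.13827141e-04
  1.00409453e+00  3.36055455e-01]
(array([ 0.042,  0.893, -0.468]), np.float64(13.418464170988438), 'yaw now', np.float64(-0.209))
[0.48339343 0.17384235 0.20713713]
timer px [330.064969   224.36926628]
red 102.0 [352.06896552 235.37931034] z72 [0.49834636 0.16379192] z34 [0.49874722 0.15331667 0.034     ] line -0.37428102
```

Request:
{"op": "play_rows", "data": {
  "steps": [0.7,0,0,-0.4,-1,0.7,0,0,0,-1,0.7,0,0,0,-1,0.7,0,0,0,-1,0.7,0,0,0,-1,0.7,0,0,0,-1,0.7,0,0,0,-1,0.7,0,0,0,-1,0.7,0,0,0,-1,0.7,0,0,0,-1]
}}

```text
time: 50.5
position: [0.4806, 0.1733, 0.2137]
tool_rot: [0.378, 0.926, -0.0, -0.001]
ft_force: [-0.4, -0.4, -1.2]
grip_width: 0.0741
grip_force: 0.0
```

Request:
{"op": "play_rows", "data": {
  "steps": [0.7,0,0,0,-1,0.7,0,0,0,-1,0.7,0,0,0,-1,0.7,0,0,0,-1,0.7,0,0,0,-1,0.7,0,0,0,-1,0.7,0,0,0,-1,0.7,0,0,0,-1,0.7,-0.4,0,0,0,0.7,-0.4,0,0,0]
}}

```text
time: 51.5
position: [0.506, 0.174, 0.214]
tool_rot: [-0.009, 1.0, -0.0, 0.0]
ft_force: [0.2, -0.5, 0.4]
grip_width: 0.0741
grip_force: 0.0
```

```bash
python3 tw.py; python3 - <<'E'
from h import *
c=cam('wrist'); im=c['image']; s=np.array([.481,.1745])
hsv=cv2.cvtColor(im,cv2.COLOR_RGB2HSV); r=cv2.inRange(hsv,(0,90,70),(10,255,255))|cv2.inRange(hsv,(170,90,70),(180,255,255))
v,u=np.nonzero(r); P=np.array([onz(c,a,b,.072)[:2] for a,b in zip(u.astype(float),v)])-s
R=np.hypot(*P.T); k=R<.026; a=np.arctan2(P[:,1],P[:,0])
print(k.sum()); 
for lo,hi in((0,.008),(.008,.014),(.014,.02),(.02,.026),(.026,.05)):
    m=(R>=lo)&(R<hi)
    if m.any(): print(lo,hi,m.sum(),P[m].mean(0).round(4),a[m].mean().round(3))
l=cv2.fitLine(P[k].astype(np.float32),2,0,.001,.001).ravel(); print('line',np.arctan2(l[1],l[0]),'tray',tray(cam('top')))
E
```

```text
[0.50920439 0.173964   0.21432744]
timer px [325.71496746 193.80700667]
red 88.5 [309.47619048 217.47619048] z72 [0.49878225 0.15829302] z34 [0.50688216 0.15640981 0.034     ] line -0.81281537
92
0 0.008 13 [ 0.0051 -0.0034] -0.596
0.008 0.014 23 [ 0.0089 -0.0067] -0.644
0.014 0.02 22 [ 0.0135 -0.0105] -0.662
0.02 0.026 34 [ 0.0181 -0.015 ] -0.689
0.026 0.05 69 [ 0.0215 -0.0207] -0.765
line -0.73070383 tray (array([ 0.52817323, -0.49903796,  0.04      ]), array([[ 0.656, -0.296,  0.04 ],
       [ 0.663, -0.705,  0.04 ],
       [ 0.4  , -0.698,  0.04 ],
       [ 0.394, -0.297,  0.04 ]]))
```

The pointer now lines up with the red 4: it reads -0.66, where -0.68 is expected. One last picture to check the tray.

```bash
python3 - <<'E'
from h import *
c=cam('top'); s=cam('side')
a=cv2.resize(c['image'][195:335,360:580],(440,280)); b=cv2.resize(s['image'][180:440,170:440],(360,347),interpolation=cv2.INTER_CUBIC)
a=cv2.copyMakeBorder(a,0,67,0,0,0); cv2.imwrite('pics/fin.png',np.hstack([a,b])[:,:,::-1])
E
```

```text
(no output)
```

View pics/fin.png

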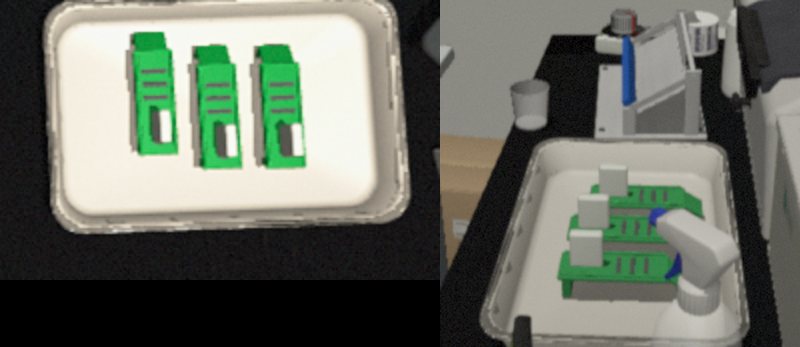

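```bash
python3 - <<'E'
from h import *
c=cam('top'); s=cam('side'); hsv=cv2.cvtColor(c['image'],cv2.COLOR_RGB2HSV); g=cv2.inRange(hsv,(45,120,40),(80,255,255)); g[:,:360]=0
y=.02; tx=np.array([np.cos(y),np.sin(y)]);ty=np.array([-tx[1],tx[0]])
for k in cv2.findContours(g,0,2)[0]:
  if cv2.contourArea(k)>200:
    P=np.array([onz(c,*p,.034)[:2] for p in k[:,0].astype(float)])-[.528,-.499]; a,b=P@tx,P@ty
    r=cv2.minAreaRect((P*1000).astype(np.float32)); print('x',a.min().round(3),a.max().round(3),'y',b.min().round(3),b.max().round(3),r)
S=lambda u,v:(170+(u-440)*.75,180+v*260/347)
T=lambda u,v:(360+u/2,195+v/2)
# block top centres by triangulation: top view (block top face) / side view
for t,q in(((167,125),(614,168)),((233,139),(594,196)),((297,137),(586,232))): print(tri(c,T(*t),s,S(*q)))
E
```

```text
x -0.064 0.073 y -0.086 -0.04 ((5.435611724853516, -63.111209869384766), (137.4541015625, 45.73594665527344), 1.629164218902588)
x -0.062 0.075 y -0.014 0.031 ((6.257438659667969, 8.447042465209961), (137.35540771484375, 45.255741119384766), 0.8748279809951782)
x -0.044 0.094 y 0.057 0.101 ((23.18084716796875, 79.34729766845703), (137.69363403320312, 43.88580322265625), 1.273253083229065)
(array([ 0.51220004, -0.42478802,  0.07048021]), np.float64(0.002005850017153147))
(array([ 0.49518646, -0.49551545,  0.07363589]), np.float64(0.001274617061874295))
(array([ 0.49509939, -0.56597034,  0.07266194]), np.float64(0.0011010353869365544))
```

```bash
python3 -c "
from rig import robot
print(robot.hand_in())"
```

```text
the job is handed in; nothing more can be done
None
```

I handed the job in: all three plates lie flat in the tray, side by side with grips up, and afterwards I turned the sleeve to 4. My camera measurements agree, but the hand-in returned no verdict; on the way, the first plate slipped from the grip onto the rack and was picked up again.

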